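# Seat the round-bottomed flask on the stirrer and roll its thumbwheel to four

### The arm

A 6-joint arm with a two-finger parallel gripper is mounted at the origin on a cart in front of the work surface, level with it; the furniture and walls round the work are solid. World frame = base frame: x ahead of the robot, y to its left, z up, the work surface at z = 0. Lengths are in m, angles in rad, forces in N, time in s.
With the tool pointing down it reaches from about 0.4 to 0.825 m from the base axis. Payload 7 kg.
Tool frame: the origin (TCP) lies at the very end of the fingers, on their centre line; the grasp point (between the pads) lies 19 mm behind it; z points along the fingers, y is the line along which they close (so a half turn about z gives the same grasp; the last joint's range is limited). The gripper opens to 88 mm and grips with 3 to 60 N. Pads are 19 mm wide; open, the fingers measure 130 mm over their backs; the gripper's body (78 mm by 193 mm) begins 47 mm behind the grasp point.
Start: joints at [1.424, 0.359, 0.012, 0, -1.224, -0.288], TCP at [0.284, 0.612, 0.227] pointing down, gripper open.
Joint ranges: [-3.07, 3.07], [-1.43, 2.12], [-1.02, 1.25], [-3.03, 1.67], [-3.05, -0], [-3.03, 3.03]. Speed limits (rad/s): [2.39, 2.39, 3.01, 3.14, 3.14, 3.14].

### API

Orientations are given as a unit quaternion [w, x, y, z].
In Python, from station import get_obs, capture, camera_model, finish_job, find_in, cut_out gives the robot as it stands. The module is installed in compiled form; this text tells all that it offers.
- The arm moves only by the tool move_arm, never from a script. Its argument "targets" is a list of rows, each an object of numbers: "tx", "ty", "tz": the shift along the tool's x, y, z scaled (see below); "wx", "wy", "wz": the turn, a rotation vector about the tool's x, y, z scaled (see below); "grip": the opening, from 0 (shut) to 1 (fully open). In form: [{"tx": .., "ty": .., "tz": .., "wx": .., "wy": .., "wz": .., "grip": ..}, ...]. A call has 1 to 8 rows; each row shifts and turns the commanded pose from where the row before left it, along the tool's axes as they then stand; what a row does not reach is not made up. The controller multiplies each number of a shift by 50 mm and each number of a turn by 4 degrees. A row lasts 1/10 s, in which the tool goes at most 50 mm and 8.59 degrees, less where a joint would pass 70% of its speed; a pose out of reach is approached as far as the arm can. A call with a number of a shift or a turn outside -1 to 1 is refused whole. A call with a gripper value outside its range is refused whole. The fingers move at their own pace and stop on an object; "grip_force" is the grip in N (left out, the last holds). Time passes only in rows, so rows that do not move let the fingers close. It gives the time, the measured TCP pose, the force, the opening and the grip force at its end, in the units of the state.
- get_obs(): the state, without advancing time (a new reading comes with each control period).
- capture(name): name is "scene" or "top" or "wrist"; returns the picture (480x640x3 uint8, red, green, blue); there is no depth.
- camera_model(name): a dict with "fx", "fy", "cx", "cy" (pixels), "view" (4x4, takes a point from world to camera coordinates); the wrist camera has in their place "hand_eye" (4x4, takes a point from camera to tool coordinates, whose origin is the TCP and whose axes are the flange's). Camera axes: x right, y up, looking along -z (the intrinsics and any distortion apply to the point x, -y, -z); pixel columns grow to the right and rows downward; lengths in m; the calibration is good to about 2 mm. A picture is of the moment at which its call begins: read the wrist's pose just before it. camera_model takes no time and is no camera call.
- finish_job(): hands the job in; it is judged then, once.
Trained networks look in the newest picture that a camera, given by its name, has taken for a name from the list of things; names that differ only in an ending like _2 or _b are one class to them, and where a whole thing is asked for, a point or a joint stands for the part that bears it (a point fixed in the world has none). Each returns a list of dicts, best first, with "confidence" (0 to 1); they miss things now and then, are a little off and sometimes report something else, mostly with a low value. They report only what shows in the picture. A call takes as long as a camera call.
- find_in(camera, label): "extent" ([centre column, centre row, width, height] in pixels, round what is visible of it).
- cut_out(camera, label): "mask" (480x640 bool, what is visible of it) and "extent" ([centre column, centre row, width, height] in pixels, round what is visible of it).
The state is a dict: "time": time; "qpos": joint angles; "qd": joint speeds; "effort": joint torques, N m; "eef_pos": TCP position; "eef_rot": TCP orientation; "wrist_force": force on the tool from outside, world axes, zero at the start; "moment": the same for the moment, N m; "width": finger opening in m; "grip_force": force on a finger pad.
Only numpy, scipy, OpenCV 4.12 (cv2) and the standard library are available. Lean on these libraries where they do the work, as an engineer would, in place of code of your own. Each camera call takes 0.05 s, during which the arm holds its last target. There are 200 camera calls.

### The job

Lift the round-bottomed flask off its cork ring, set it down gently in the round nest of the stirrer so that it stands upright, and let go. Then roll the stirrer's knurled thumbwheel by its edge until the group of four dots is centred in the window beside it. Keep the flask upright all the time and leave the white bottle and the bench timer where they are.

Things in the scene. Friction and masses are not known exactly. Their poses are not given: they have to be found in the camera images.
- flask: Clear glass round-bottomed flask, loose, about 160 g, a white weighted stirring bar in it, standing in a cork ring. Origin: lowest point; z up along the neck. Spherical bulb 90 mm in diameter, straight neck 28 mm in diameter from 88 to 151 mm above the origin (total height), with a thin bead at its mouth. Its weight lies low, so it rights itself when free.
- bulb_centre (a point): Centre of the flask's bulb, 45 mm above the flask's lowest point and 73 mm below the point neck.
- neck (a point): Point on the axis of the flask's neck, 118 mm above its lowest point: a good place to grip (28 mm wide, from any side).
- cork_ring: Cork ring, fixed on the worktop: 100 mm outside and 60 mm inside diameter, 25 mm high. Origin: centre of its underside. The flask's lowest point stands about 14 mm above the worktop while it sits in it.
- stirrer: White lab stirrer, fixed, 130 x 235 mm, long side along its own y. Origin: centre of its underside on the worktop, z up, x to the back. At its -y end a round grey nest, 114 mm wide, rim 54 mm high, with a hollow cone seat (30 degrees from level, mouth 100 mm wide). At its +y end a housing 60 mm high with a black thumbwheel; between wheel and nest a black window hood (60 x 46 mm, top at 76 mm).
- nest_rim (a point): Centre of the nest's mouth, at the height of its rim (54 mm).
- nest_seat (a point): Where the centre of the flask's bulb lies when the flask is seated in the nest: on the nest's axis, 78 mm above the worktop, 24 mm above the rim. The seat is smooth and slippery: a flask let go a few mm off its middle slides home and rocks a moment. Axes as the stirrer's.
- wheel_crown (a point): Top of the unpressed thumbwheel's edge, mid-width, 82 mm high. Wheel 76 mm in diameter, 24 mm wide, 22 mm proud of the housing; its level axle runs along the stirrer's y, 38 mm below this point, so the top of the edge runs along the stirrer's x. The axle is sprung: it yields straight down up to 6 mm (1.5 N preload, then 1.8 N a mm). This point stays fixed to the stirrer; axes as the stirrer's.
- window (a point): Centre of the window in the hood, at the hood's top, 47 mm from the wheel's middle towards the nest. Opening 26 mm along x, 32 mm along y. It shows a white drum on the wheel's axle, 59 mm in diameter, turning with the wheel, with six groups of black dots, one to six as on dice, 60 degrees apart.
- thumbwheel (a joint): Turn of wheel and drum, rad. At 0 and every whole turn (6.283, -6.283 ...) four dots are centred in the window. Grows when the wheel's top moves towards the stirrer's +x: +1.047 shows five dots, then six, one, two, three. No stops, no clicks; friction (0.06 N m, 1.6 N at the edge) keeps it where it is left. A fingertip drags it by friction and slips if it presses too lightly.
- petri_dish: Bystander: covered glass petri dish, 80 mm in diameter, 17 mm high, fixed. Origin: centre of its underside.
- white_bottle: Bystander: white bottle with a blue cap, 62 mm in diameter, 130 mm high, loose. Origin: centre of its underside.
- crucible: Bystander: white porcelain crucible with its cover, 45 mm in diameter, 46 mm high, fixed. Origin: centre of its underside.
- bench_timer: Bystander: flat bench timer, 72 x 62 x 20 mm, loose. Origin: centre of its underside.

How it is judged:
By the outcome, as a careful person would: the job done as asked, in the order asked, and still so for the second after the job is handed in, with the robot touching nothing.
It also fails if it takes over 64 s, if anything falls off the work surface, if the arm or the gripper's body presses on something with over 40 N, if the wrist force passes 120 N, or if a joint passes its speed limit or range.

## Working session

There is one attempt and no reset: what is moved stays moved. The work goes in short steps, Python scripts to look and compute and a tool call to move; the robot and the scene stay as the last step left them, time stands still between calls to the robot, and variables do not carry over. Pictures are saved under pics/ and viewed, at most 10 in all, crops included, and the job is handed in when it is done.

Besides the shell and the picture viewer there is one more tool, called after "Emit:" by a JSON object that holds its "fn" and its "kwargs". move_arm: Moves the arm, as the interface text tells. Shifts and turns lie within -1 to 1; 1 stands for 50 mm of shift or 4 degrees of turn. Its arguments: {"type":"object","properties":{"targets":{"type":"array"},"grip_force":{"type":"number"}},"required":["targets"]}

```bash
mkdir -p pics
cat > h.py <<'E'
import numpy as np, cv2
from station import *
from scipy.spatial.transform import Rotation as R
def proj(cam,p):
    m=camera_model(cam); q=np.array(m["view"])@np.append(p,1)
    return np.array([m["cx"]+m["fx"]*q[0]/-q[2], m["cy"]-m["fy"]*q[1]/-q[2]])
def ray(cam,uv,obs=None):
    m=camera_model(cam)
    d=np.array([(uv[0]-m["cx"])/m["fx"],-(uv[1]-m["cy"])/m["fy"],-1.])
    if "view" in m: T=np.linalg.inv(np.array(m["view"]))
    else:
        T=np.eye(4); q=obs["eef_rot"]; T[:3,:3]=R.from_quat([q[1],q[2],q[3],q[0]]).as_matrix(); T[:3,3]=obs["eef_pos"]; T=T@np.array(m["hand_eye"])
    d=T[:3,:3]@d; return T[:3,3],d/np.linalg.norm(d)
def atz(cam,uv,z,obs=None):
    o,d=ray(cam,uv,obs); return o+d*(z-o[2])/d[2]
def tri(rs):
    A=sum(np.eye(3)-np.outer(d,d) for o,d in rs); b=sum((np.eye(3)-np.outer(d,d))@o for o,d in rs)
    return np.linalg.solve(A,b)
E
python3 - <<'E'
from h import *
np.set_printoptions(precision=4,suppress=True)
o=get_obs();print(o)
for c in ["scene","top","wrist"]:
    im=capture(c); cv2.imwrite(f"pics/{c}0.png",im[:,:,::-1]); m=camera_model(c); print(c,{k:np.round(v,3).tolist() for k,v in m.items()})
    for l in ["flask","neck","cork_ring","stirrer","nest_rim","thumbwheel","window","white_bottle","bench_timer","petri_dish","crucible"]:
        try: print(l,[(np.round(d["extent"],1).tolist(),round(d["confidence"],2)) for d in find_in(c,l)[:2]])
        except Exception as e: print(l,e)
print(get_obs()["time"])
E
```

```text
{'time': 0.0, 'qpos': array([ 1.4241,  0.3594,  0.0111, -0.0004, -1.2241, -0.2881]), 'qd': array([ 0.001 ,  0.0008, -0.0014, -0.0007, -0.0002,  0.0004]), 'effort': array([  0.0016, -58.2718,  29.305 ,   6.9974,   0.0067,  -0.0002]), 'eef_pos': array([0.2841, 0.6118, 0.2256]), 'eef_rot': array([ 0.0008,  0.9764, -0.2158, -0.0001]), 'wrist_force': array([ 0.0109, -0.5921,  0.4318]), 'moment': array([ 0.0291,  0.029 , -0.0197]), 'grip_force': 0.0, 'width': 0.0875307876682459}
scene {'fx': 595.521, 'fy': 595.521, 'cx': 320.37, 'cy': 235.729, 'view': [[0.727, -0.687, 0.015, -0.442], [0.338, 0.375, 0.863, -0.169], [-0.598, -0.622, 0.505, -1.431], [0.0, 0.0, 0.0, 1.0]]}
flask [([326.2, 204.1, 31.1, 45.7], 0.74), ([471.6, 302.0, 4.8, 11.3], 0.57)]
neck [([329.3, 202.7, 34.2, 47.8], 0.68)]
cork_ring [([327.6, 225.8, 40.0, 23.5], 0.89)]
stirrer [([373.4, 277.1, 87.6, 73.1], 0.61)]
nest_rim []
thumbwheel [([356.5, 250.0, 28.8, 15.4], 0.84)]
window [([372.5, 277.4, 92.0, 74.1], 0.57), ([356.2, 250.6, 31.2, 18.2], 0.55)]
white_bottle [([371.7, 278.0, 90.2, 74.6], 0.46)]
bench_timer [([309.6, 316.
[... 587 characters left out ...]
89)]
nest_rim [([368.0, 243.4, 86.0, 54.5], 0.82)]
thumbwheel [([346.7, 239.3, 26.4, 25.5], 0.82)]
window [([367.8, 245.5, 85.5, 52.2], 0.62)]
white_bottle [([396.5, 189.7, 27.3, 28.8], 0.96)]
bench_timer [([368.6, 316.6, 28.1, 23.9], 0.59)]
petri_dish [([188.0, 246.4, 29.8, 27.5], 0.65)]
crucible [([440.2, 215.4, 15.5, 14.9], 0.62), ([368.6, 241.9, 86.9, 50.1], 0.45)]
wrist {'fx': 333.936, 'fy': 333.936, 'cx': 316.329, 'cy': 241.166, 'hand_eye': [[0.0, 0.955, 0.296, 0.081], [1.0, -0.0, -0.001, -0.001], [-0.0, 0.296, -0.955, -0.158], [0.0, 0.0, 0.0, 1.0]]}
flask []
neck []
cork_ring []
stirrer []
nest_rim []
thumbwheel []
window []
white_bottle []
bench_timer []
petri_dish []
crucible []
1.8
```

Run:
```python
from h import *
np.set_printoptions(precision=4,suppress=True)
a=cv2.imread("pics/top0.png")[150:350,150:470]; b=cv2.imread("pics/scene0.png")[150:350,240:500]
a=cv2.resize(a,None,fx=2.4,fy=2.4,interpolation=2);b=cv2.resize(b,None,fx=2.4,fy=2.4,interpolation=2)
cv2.imwrite("pics/v1.png",a);cv2.imwrite("pics/v2.png",b)
for n,uv,z in [("cork",(265.6,210.9),.012),("stir",(368.6,243.1),.05),("wheel",(346.7,239.3),.075),("bottle",(396.5,189.7),.07),("timer",(368.6,316.6),.02),("petri",(188,246.4),.01),("cruc",(440,215.4),.03),("flasktop",(264,198),.1)]: print(n,atz("top",uv,z))
print("wheel tri",tri([ray("top",(346.7,239.3)),ray("scene",(356.5,250))]))
```

```text
cork [ 0.5858 -0.0329  0.012 ]
stir [ 0.4821 -0.3276  0.05  ]
wheel [ 0.4882 -0.2642  0.075 ]
bottle [ 0.6323 -0.4081  0.07  ]
timer [ 0.2773 -0.3263  0.02  ]
petri [0.4815 0.1894 0.01  ]
cruc [ 0.5669 -0.5385  0.03  ]
flasktop [ 0.6002 -0.0354  0.1   ]
wheel tri [ 0.4867 -0.2631  0.0776]
```

View pics/v1.png

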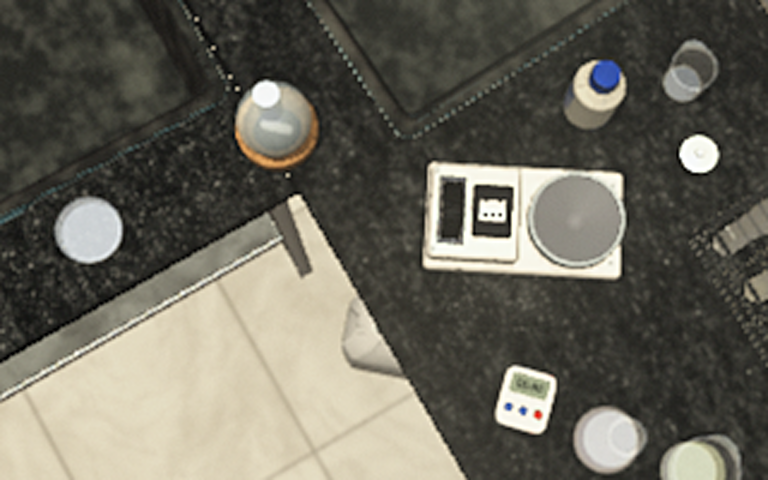

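View pics/v2.png

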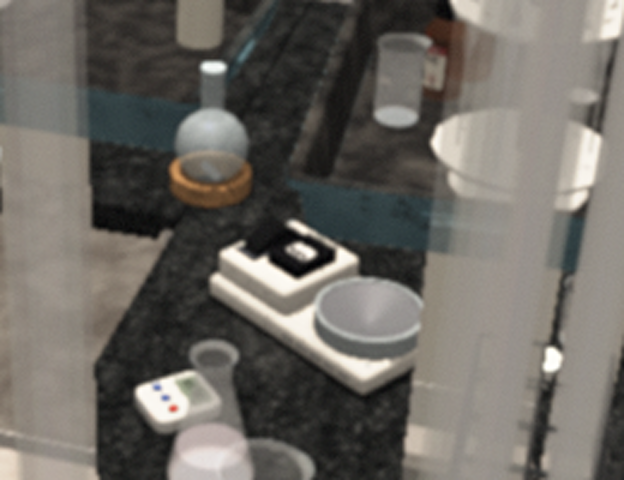

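Run:
```python
from h import *
np.set_printoptions(precision=4,suppress=True)
def c1(x,y): return (150+x/2.4,150+y/2.4)
def c2(x,y): return (240+x/2.4,150+y/2.4)
print("mouth",tri([ray("top",c1(266,92)),ray("scene",c2(213,66))]),atz("top",c1(266,92),.165))
print("nest",tri([ray("top",c1(577,220)),ray("scene",c2(371,313))]),atz("top",c1(577,220),.054))
print("wheelc",atz("top",c1(452,210),.08),"win",atz("top",c1(493,210),.076))
a,b=atz("top",c1(430,163),.04),atz("top",c1(622,172),.03);c,d=atz("top",c1(424,268),.03),atz("top",c1(621,277),.03);print(a,b,c,d)
```

```text
mouth [ 0.6087 -0.0318  0.1631] [ 0.6086 -0.0324  0.165 ]
nest [ 0.487  -0.3903  0.048 ] [ 0.4852 -0.3889  0.054 ]
wheelc [ 0.4924 -0.2407  0.08  ] win [ 0.4931 -0.2884  0.076 ]
[ 0.5577 -0.2172  0.04  ] [ 0.5485 -0.4484  0.03  ] [ 0.4325 -0.2093  0.03  ] [ 0.4209 -0.4428  0.03  ]
```

Emit:
{"fn": "move_arm", "kwargs": {"targets": [{"tx":0,"ty":0,"tz":-0.8,"wz":1,"grip":1},{"tx":0.5,"ty":0.5,"tz":-0.4,"wz":1,"grip":1},{"tx":0.5,"ty":0.5,"tz":0,"wz":1,"grip":1},{"tx":0.5,"ty":0.5,"tz":0,"wz":1,"grip":1},{"tx":0.55,"ty":0.45,"tz":0,"wz":1,"grip":1},{"tx":0.6,"ty":0.35,"tz":0,"wz":1,"grip":1},{"tx":0.65,"ty":0.2,"tz":0,"wz":1,"grip":1},{"tx":0.7,"ty":0.1,"tz":0,"wz":1,"grip":1}]}}

```text
$.targets[0]: bad value
```

Emit:
{"fn": "move_arm", "kwargs": {"targets": [{"tx":0,"ty":0,"tz":-0.8,"wx":0,"wy":0,"wz":1,"grip":1},{"tx":0.5,"ty":0.5,"tz":-0.4,"wx":0,"wy":0,"wz":1,"grip":1},{"tx":0.5,"ty":0.5,"tz":0,"wx":0,"wy":0,"wz":1,"grip":1},{"tx":0.5,"ty":0.5,"tz":0,"wx":0,"wy":0,"wz":1,"grip":1},{"tx":0.55,"ty":0.45,"tz":0,"wx":0,"wy":0,"wz":1,"grip":1},{"tx":0.6,"ty":0.35,"tz":0,"wx":0,"wy":0,"wz":1,"grip":1},{"tx":0.65,"ty":0.2,"tz":0,"wx":0,"wy":0,"wz":1,"grip":1},{"tx":0.7,"ty":0.1,"tz":0,"wx":0,"wy":0,"wz":1,"grip":1}]}}

```text
time: 2.6
eef_pos: [0.3525, 0.3767, 0.287]
eef_rot: [-0.001, 0.879, -0.477, -0.0]
wrist_force: [1.4, -0.0, 0.8]
width: 0.0877
grip_force: 0.0
```

Emit:
{"fn": "move_arm", "kwargs": {"targets": [{"tx":0.85,"ty":-0.2,"tz":0,"wx":0,"wy":0,"wz":1,"grip":1},{"tx":0.85,"ty":-0.25,"tz":0,"wx":0,"wy":0,"wz":1,"grip":1},{"tx":0.85,"ty":-0.3,"tz":0,"wx":0,"wy":0,"wz":1,"grip":1},{"tx":0.85,"ty":-0.4,"tz":0,"wx":0,"wy":0,"wz":1,"grip":1},{"tx":0.85,"ty":-0.4,"tz":0,"wx":0,"wy":0,"wz":1,"grip":1},{"tx":0.8,"ty":-0.5,"tz":0,"wx":0,"wy":0,"wz":1,"grip":1},{"tx":0.6,"ty":-0.5,"tz":0,"wx":0,"wy":0,"wz":1,"grip":1},{"tx":0.3,"ty":-0.5,"tz":0,"wx":0,"wy":0,"wz":1,"grip":1}]}}

```text
time: 3.4
eef_pos: [0.6031, 0.1433, 0.2868]
eef_rot: [-0.0, 0.712, -0.702, 0.0]
wrist_force: [-0.1, 0.4, -0.5]
width: 0.0877
grip_force: 0.0
```

Emit:
{"fn": "move_arm", "kwargs": {"targets": [{"tx":0,"ty":0,"tz":0,"wx":0,"wy":0,"wz":0,"grip":1}]}}

```text
time: 3.5
eef_pos: [0.604, 0.1436, 0.2855]
eef_rot: [0.001, 0.712, -0.702, 0.0]
wrist_force: [-0.1, -0.1, -0.4]
width: 0.0875
grip_force: 0.0
```

Emit:
{"fn": "move_arm", "kwargs": {"targets": [{"tx":0.8,"ty":0,"tz":0,"wx":0,"wy":0,"wz":0,"grip":1},{"tx":0.8,"ty":0,"tz":0,"wx":0,"wy":0,"wz":0,"grip":1},{"tx":0.2,"ty":0,"tz":0,"wx":0,"wy":0,"wz":0,"grip":1},{"tx":0,"ty":0,"tz":0,"wx":0,"wy":0,"wz":0,"grip":1}]}}

```text
time: 3.9
eef_pos: [0.6032, 0.0546, 0.2869]
eef_rot: [-0.0, 0.713, -0.701, 0.0]
wrist_force: [0.3, 1.0, 0.4]
width: 0.0876
grip_force: 0.0
```

Run:
```python
from h import *
import pickle
np.set_printoptions(precision=4,suppress=True)
o=get_obs(); im=capture("wrist"); cv2.imwrite("pics/w1.png",im[:,:,::-1]); pickle.dump(o,open("w1.pkl","wb"))
print(o["eef_pos"],[(d["extent"],d["confidence"]) for d in find_in("wrist","flask")])
```

```text
[0.6032 0.0546 0.2869] [([315.2, 134.4, 81.1, 84.9], 0.74)]
```

View pics/w1.png

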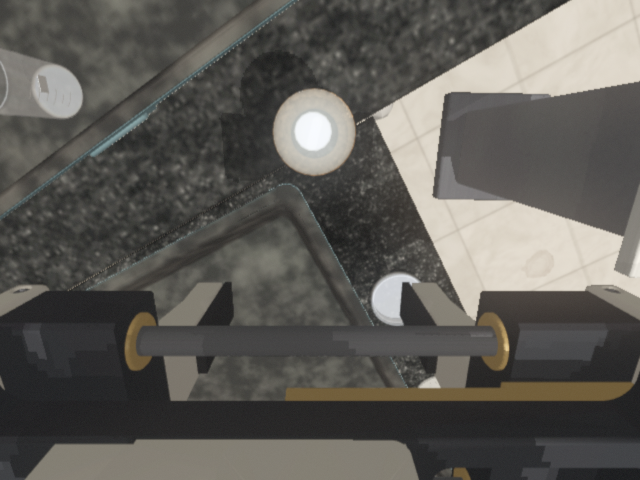

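Run:
```python
from h import *
import pickle
np.set_printoptions(precision=4,suppress=True)
o=pickle.load(open("w1.pkl","rb"))
r=ray("wrist",(313,131),o)
print(atz("wrist",(313,131),.165,o), atz("wrist",(315.2,134.4),.06,o))
print(tri([r,ray("scene",(328.75,177.5)),ray("top",(260.8,188.3))]))
```

```text
[ 0.6082 -0.0305  0.165 ] [ 0.6068 -0.0289  0.06  ]
[ 0.6087 -0.0313  0.1629]
```

Emit:
{"fn": "move_arm", "kwargs": {"targets": [{"tx":0.8,"ty":-0.08,"tz":0,"wx":0,"wy":0,"wz":0,"grip":1},{"tx":0.8,"ty":0,"tz":0,"wx":0,"wy":0,"wz":0.2,"grip":1},{"tx":0.11,"ty":0,"tz":0.3,"wx":0,"wy":0,"wz":0,"grip":1},{"tx":0,"ty":0,"tz":0.6,"wx":0,"wy":0,"wz":0,"grip":1},{"tx":0,"ty":0,"tz":0,"wx":0,"wy":0,"wz":0,"grip":1}]}}

```text
time: 4.5
eef_pos: [0.6069, -0.0288, 0.2377]
eef_rot: [0.002, 0.709, -0.705, -0.002]
wrist_force: [-0.5, -0.3, -1.1]
width: 0.0878
grip_force: 0.0
```

Run:
```python
from h import *
import pickle
np.set_printoptions(precision=4,suppress=True)
o=get_obs(); im=capture("wrist"); cv2.imwrite("pics/w2.png",im[:,:,::-1]); pickle.dump(o,open("w2.pkl","wb"))
print(o["eef_pos"],o["eef_rot"],[(d["extent"],d["confidence"]) for d in find_in("wrist","flask")])
g=im.astype(int).min(2); 
n,l,s,c=cv2.connectedComponentsWithStats((g>215).astype(np.uint8))
for i in range(1,n):
    if s[i,4]>150: print(s[i],c[i])
```

```text
[ 0.6069 -0.0288  0.2377] [ 0.0023  0.7089 -0.7053 -0.0023] [([317.5, 221.1, 84.7, 94.6], 0.67)]
[   0    0   88   49 3055] [35.0065 20.0049]
[ 386    0  118   15 1034] [449.3327   5.3046]
[ 295  231   40   37 1144] [314.6652 248.9685]
```

Run:
```python
from h import *
import pickle
o=pickle.load(open("w1.pkl","rb"));p=pickle.load(open("w2.pkl","rb"))
print(tri([ray("wrist",(313,131),o),ray("wrist",(314.7,249),p)]),atz("wrist",(314.7,249),.165,p))
```

```text
[ 0.60834638 -0.03054254  0.16286496] [ 0.60845118 -0.03125468  0.165     ]
```

Consistent: the neck axis is at about (0.608, −0.031) and the mouth at z ≈ 0.164. Descend and grip.

Emit:
{"fn": "move_arm", "kwargs": {"targets": [{"tx":0.04,"ty":-0.03,"tz":0.6,"wx":0,"wy":0,"wz":0,"grip":1},{"tx":0,"ty":0,"tz":0.7,"wx":0,"wy":0,"wz":0,"grip":1},{"tx":0,"ty":0,"tz":0.7,"wx":0,"wy":0,"wz":0,"grip":1},{"tx":0,"ty":0,"tz":0.48,"wx":0,"wy":0,"wz":0,"grip":1},{"tx":0,"ty":0,"tz":0,"wx":0,"wy":0,"wz":0,"grip":0.45},{"tx":0,"ty":0,"tz":0,"wx":0,"wy":0,"wz":0,"grip":0.45},{"tx":0,"ty":0,"tz":0,"wx":0,"wy":0,"wz":0,"grip":0.35},{"tx":0,"ty":0,"tz":0,"wx":0,"wy":0,"wz":0,"grip":0.35}], "grip_force": 12}}

```text
time: 5.4
eef_pos: [0.6118, -0.0312, 0.1197]
eef_rot: [-0.001, 0.709, -0.705, 0.001]
wrist_force: [0.2, 0.2, 0.0]
width: 0.0609
grip_force: 0.0
```

Emit:
{"fn": "move_arm", "kwargs": {"targets": [{"tx":0,"ty":0,"tz":0,"wx":0,"wy":0,"wz":0,"grip":0.2},{"tx":0,"ty":0,"tz":0,"wx":0,"wy":0,"wz":0,"grip":0.2},{"tx":0,"ty":0,"tz":0,"wx":0,"wy":0,"wz":0,"grip":0.2}]}}

```text
time: 5.7
eef_pos: [0.6107, -0.0316, 0.1179]
eef_rot: [-0.0, 0.709, -0.705, 0.0]
wrist_force: [-0.9, 0.3, 0.8]
width: 0.0368
grip_force: 0.0
```

Emit:
{"fn": "move_arm", "kwargs": {"targets": [{"tx":0,"ty":0.045,"tz":0.06,"wx":0,"wy":0,"wz":0,"grip":0.36},{"tx":0,"ty":0,"tz":0,"wx":0,"wy":0,"wz":0,"grip":0.2},{"tx":0,"ty":0,"tz":0,"wx":0,"wy":0,"wz":0,"grip":0.2},{"tx":0,"ty":0,"tz":0,"wx":0,"wy":0,"wz":0,"grip":0.2},{"tx":0,"ty":0,"tz":0,"wx":0,"wy":0,"wz":0,"grip":0.2}]}}

```text
time: 6.2
eef_pos: [0.608, -0.0317, 0.1143]
eef_rot: [0.0, 0.709, -0.705, -0.0]
wrist_force: [-0.7, -0.5, -1.8]
width: 0.028
grip_force: 12.0
```

Emit:
{"fn": "move_arm", "kwargs": {"targets": [{"tx":0,"ty":0,"tz":0,"wx":0,"wy":0,"wz":0,"grip":0.2},{"tx":0,"ty":0,"tz":-0.05,"wx":0,"wy":0,"wz":0,"grip":0.2},{"tx":0,"ty":0,"tz":-0.1,"wx":0,"wy":0,"wz":0,"grip":0.2},{"tx":0,"ty":0,"tz":-0.2,"wx":0,"wy":0,"wz":0,"grip":0.2},{"tx":0,"ty":0,"tz":-0.35,"wx":0,"wy":0,"wz":0,"grip":0.2},{"tx":0,"ty":0,"tz":-0.4,"wx":0,"wy":0,"wz":0,"grip":0.2},{"tx":0,"ty":0,"tz":-0.35,"wx":0,"wy":0,"wz":0,"grip":0.2},{"tx":0,"ty":0,"tz":-0.2,"wx":0,"wy":0,"wz":0,"grip":0.2}], "grip_force": 20}}

```text
time: 7.0
eef_pos: [0.6091, -0.0316, 0.1997]
eef_rot: [-0.001, 0.709, -0.705, 0.001]
wrist_force: [0.1, -0.6, -2.4]
width: 0.0277
grip_force: 20.0
```

Emit:
{"fn": "move_arm", "kwargs": {"targets": [{"tx":0,"ty":0,"tz":-0.2,"wx":0,"wy":0,"wz":0,"grip":0.2},{"tx":0,"ty":0,"tz":-0.15,"wx":0,"wy":0,"wz":0,"grip":0.2},{"tx":0,"ty":0,"tz":0,"wx":0,"wy":0,"wz":0,"grip":0.2}]}}

```text
time: 7.3
eef_pos: [0.6087, -0.0316, 0.2155]
eef_rot: [-0.001, 0.709, -0.705, 0.0]
wrist_force: [-0.4, 0.2, -3.1]
width: 0.0278
grip_force: 20.0
```

Emit:
{"fn": "move_arm", "kwargs": {"targets": [{"tx":0.06,"ty":0.02,"tz":0,"wx":0,"wy":0,"wz":0,"grip":0.2},{"tx":0.12,"ty":0.04,"tz":0,"wx":0,"wy":0,"wz":0,"grip":0.2},{"tx":0.18,"ty":0.06,"tz":0,"wx":0,"wy":0,"wz":0,"grip":0.2},{"tx":0.24,"ty":0.08,"tz":0,"wx":0,"wy":0,"wz":0,"grip":0.2},{"tx":0.3,"ty":0.1,"tz":0,"wx":0,"wy":0,"wz":0,"grip":0.2},{"tx":0.3,"ty":0.1,"tz":0,"wx":0,"wy":0,"wz":0,"grip":0.2},{"tx":0.3,"ty":0.1,"tz":0,"wx":0,"wy":0,"wz":0,"grip":0.2},{"tx":0.3,"ty":0.1,"tz":0,"wx":0,"wy":0,"wz":0,"grip":0.2}]}}

```text
time: 8.1
eef_pos: [0.5782, -0.1233, 0.2147]
eef_rot: [-0.0, 0.709, -0.705, 0.0]
wrist_force: [0.1, 1.2, -1.1]
width: 0.0278
grip_force: 20.0
```

Emit:
{"fn": "move_arm", "kwargs": {"targets": [{"tx":0.3,"ty":0.1,"tz":0,"wx":0,"wy":0,"wz":0,"grip":0.2},{"tx":0.3,"ty":0.1,"tz":0,"wx":0,"wy":0,"wz":0,"grip":0.2},{"tx":0.3,"ty":0.1,"tz":0,"wx":0,"wy":0,"wz":0,"grip":0.2},{"tx":0.3,"ty":0.1,"tz":0,"wx":0,"wy":0,"wz":0,"grip":0.2},{"tx":0.3,"ty":0.1,"tz":0,"wx":0,"wy":0,"wz":0,"grip":0.2},{"tx":0.3,"ty":0.1,"tz":0,"wx":0,"wy":0,"wz":0,"grip":0.2},{"tx":0.3,"ty":0.1,"tz":0,"wx":0,"wy":0,"wz":0,"grip":0.2},{"tx":0.3,"ty":0.1,"tz":0,"wx":0,"wy":0,"wz":0,"grip":0.2}]}}

```text
time: 8.9
eef_pos: [0.5389, -0.2432, 0.2146]
eef_rot: [0.0, 0.709, -0.705, 0.0]
wrist_force: [-0.2, 1.2, -1.5]
width: 0.0277
grip_force: 20.0
```

Emit:
{"fn": "move_arm", "kwargs": {"targets": [{"tx":0.3,"ty":0.1,"tz":0,"wx":0,"wy":0,"wz":0,"grip":0.2},{"tx":0.3,"ty":0.1,"tz":0,"wx":0,"wy":0,"wz":0,"grip":0.2},{"tx":0.3,"ty":0.1,"tz":0,"wx":0,"wy":0,"wz":0,"grip":0.2},{"tx":0.25,"ty":0.1,"tz":0,"wx":0,"wy":0,"wz":0,"grip":0.2},{"tx":0.2,"ty":0.1,"tz":0,"wx":0,"wy":0,"wz":0,"grip":0.2},{"tx":0.15,"ty":0.1,"tz":0,"wx":0,"wy":0,"wz":0,"grip":0.2},{"tx":0.07,"ty":0.05,"tz":0,"wx":0,"wy":0,"wz":0,"grip":0.2},{"tx":0,"ty":0,"tz":0,"wx":0,"wy":0,"wz":0,"grip":0.2}]}}

```text
time: 9.7
eef_pos: [0.5069, -0.3209, 0.2146]
eef_rot: [-0.0, 0.709, -0.706, -0.0]
wrist_force: [-0.1, -0.2, -1.3]
width: 0.0277
grip_force: 20.0
```

Run:
```python
from h import *
import pickle
o=get_obs(); im=capture("wrist"); cv2.imwrite("pics/w3.png",im[:,:,::-1]); pickle.dump(o,open("w3.pkl","wb"))
print(o["eef_pos"]);im=capture("top"); cv2.imwrite("pics/top3.png",im[:,:,::-1]);im=capture("scene"); cv2.imwrite("pics/scene3.png",im[:,:,::-1])
```

```text
[ 0.50688149 -0.3209233   0.21458097]
```

View pics/w3.png

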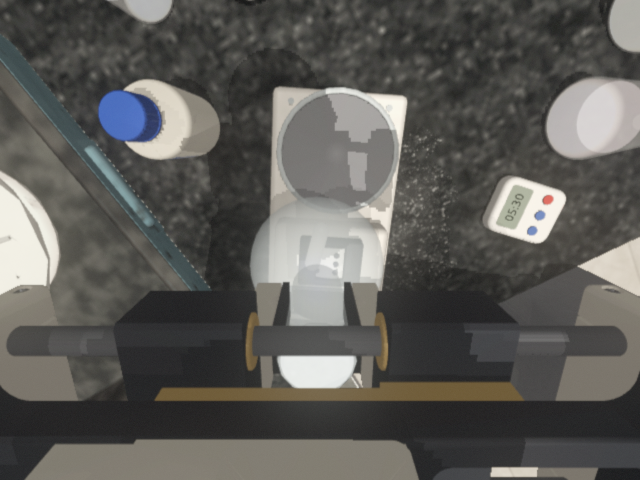

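Run:
```python
from h import *
import pickle
o=pickle.load(open("w3.pkl","rb"))
print("nest",atz("wrist",(338,150),.054,o), tri([ray("wrist",(338,150),o),ray("top",(390.4,241.7)),ray("scene",(394.6,280.4))]))
print("bulb",atz("wrist",(317,264),.160,o))
```

```text
nest [ 0.48805855 -0.39026334  0.054     ] [ 0.48730169 -0.39016002  0.04773404]
bulb [ 0.50723375 -0.31868186  0.16      ]
```

Emit:
{"fn": "move_arm", "kwargs": {"targets": [{"tx":0.1,"ty":0.03,"tz":0,"wx":0,"wy":0,"wz":0,"grip":0.2},{"tx":0.2,"ty":0.06,"tz":0,"wx":0,"wy":0,"wz":0,"grip":0.2},{"tx":0.28,"ty":0.08,"tz":0,"wx":0,"wy":0,"wz":0,"grip":0.2},{"tx":0.28,"ty":0.08,"tz":0,"wx":0,"wy":0,"wz":0,"grip":0.2},{"tx":0.25,"ty":0.07,"tz":0.05,"wx":0,"wy":0,"wz":0,"grip":0.2},{"tx":0.17,"ty":0.05,"tz":0.1,"wx":0,"wy":0,"wz":0,"grip":0.2},{"tx":0.1,"ty":0.02,"tz":0.2,"wx":0,"wy":0,"wz":0,"grip":0.2},{"tx":0,"ty":0,"tz":0.2,"wx":0,"wy":0,"wz":0,"grip":0.2}]}}

```text
time: 10.65
eef_pos: [0.4876, -0.3904, 0.1858]
eef_rot: [0.0, 0.708, -0.706, -0.0]
wrist_force: [0.5, 1.0, -2.7]
width: 0.0276
grip_force: 20.0
```

Emit:
{"fn": "move_arm", "kwargs": {"targets": [{"tx":0,"ty":0,"tz":0.2,"wx":0,"wy":0,"wz":0,"grip":0.2},{"tx":0,"ty":0,"tz":0.15,"wx":0,"wy":0,"wz":0,"grip":0.2},{"tx":0,"ty":0,"tz":0.1,"wx":0,"wy":0,"wz":0,"grip":0.2},{"tx":0,"ty":0,"tz":0,"wx":0,"wy":0,"wz":0,"grip":0.2},{"tx":0,"ty":0,"tz":0,"wx":0,"wy":0,"wz":0,"grip":0.2}]}}

```text
time: 11.15
eef_pos: [0.4884, -0.3896, 0.1648]
eef_rot: [0.0, 0.709, -0.705, 0.0]
wrist_force: [-0.0, -0.6, -1.6]
width: 0.0277
grip_force: 20.0
```

Emit:
{"fn": "move_arm", "kwargs": {"targets": [{"tx":0,"ty":0,"tz":0.12,"wx":0,"wy":0,"wz":0,"grip":0.2},{"tx":0,"ty":0,"tz":0.16,"wx":0,"wy":0,"wz":0,"grip":0.2},{"tx":0,"ty":0,"tz":0.12,"wx":0,"wy":0,"wz":0,"grip":0.2},{"tx":0,"ty":0,"tz":0.06,"wx":0,"wy":0,"wz":0,"grip":0.2},{"tx":0,"ty":0,"tz":0,"wx":0,"wy":0,"wz":0,"grip":0.2},{"tx":0,"ty":0,"tz":0,"wx":0,"wy":0,"wz":0,"grip":0.2}]}}

```text
time: 11.75
eef_pos: [0.4881, -0.3898, 0.1416]
eef_rot: [0.0, 0.709, -0.705, -0.0]
wrist_force: [-0.6, 0.5, -2.0]
width: 0.0276
grip_force: 20.0
```

Run:
```python
from h import *
a=capture("top")[190:290,310:450,::-1]; b=capture("scene")[160:320,330:450,::-1]
a=cv2.resize(a,(560,400),interpolation=2);b=cv2.resize(b,(300,400),interpolation=2)
cv2.imwrite("pics/v4.png",np.hstack([a,b])[:, :800])
print(get_obs()["wrist_force"],get_obs()["eef_pos"])
```

```text
[ 0.12125619  0.51616863 -1.11144174] [ 0.48826684 -0.38985321  0.14185043]
```

View pics/v4.png

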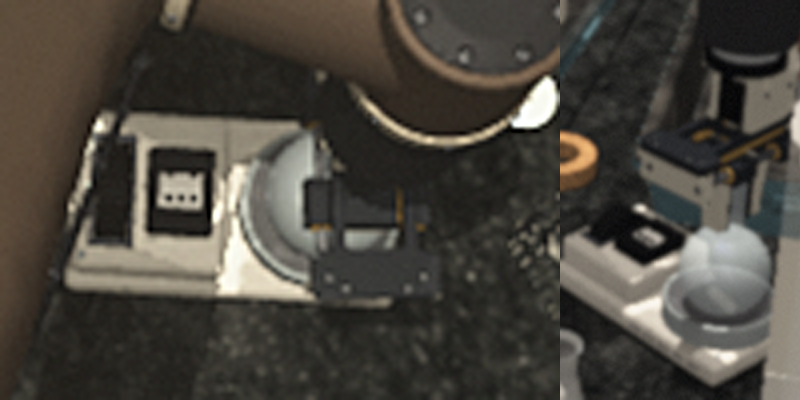

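Emit:
{"fn": "move_arm", "kwargs": {"targets": [{"tx":0,"ty":0,"tz":0.04,"wx":0,"wy":0,"wz":0,"grip":0.2},{"tx":0,"ty":0,"tz":0.04,"wx":0,"wy":0,"wz":0,"grip":0.2},{"tx":0,"ty":0,"tz":0.03,"wx":0,"wy":0,"wz":0,"grip":0.2},{"tx":0,"ty":0,"tz":0,"wx":0,"wy":0,"wz":0,"grip":0.2},{"tx":0,"ty":0,"tz":0,"wx":0,"wy":0,"wz":0,"grip":0.2}]}}

```text
time: 12.35
eef_pos: [0.4881, -0.3897, 0.136]
eef_rot: [0.0, 0.709, -0.705, -0.0]
wrist_force: [-0.0, 0.3, -2.9]
width: 0.0279
grip_force: 20.0
```

Emit:
{"fn": "move_arm", "kwargs": {"targets": [{"tx":0,"ty":0,"tz":0.03,"wx":0,"wy":0,"wz":0,"grip":0.2},{"tx":0,"ty":0,"tz":0,"wx":0,"wy":0,"wz":0,"grip":0.2},{"tx":0,"ty":0,"tz":0,"wx":0,"wy":0,"wz":0,"grip":0.2}]}}

```text
time: 12.65
eef_pos: [0.4881, -0.3897, 0.1346]
eef_rot: [0.0, 0.709, -0.705, 0.0]
wrist_force: [-0.2, -0.4, -0.8]
width: 0.0278
grip_force: 20.0
```

Emit:
{"fn": "move_arm", "kwargs": {"targets": [{"tx":0,"ty":0,"tz":0.016,"wx":0,"wy":0,"wz":0,"grip":0.2},{"tx":0,"ty":0,"tz":0,"wx":0,"wy":0,"wz":0,"grip":0.2},{"tx":0,"ty":0,"tz":0,"wx":0,"wy":0,"wz":0,"grip":0.2}]}}

```text
time: 12.95
eef_pos: [0.4882, -0.3898, 0.1344]
eef_rot: [-0.0, 0.709, -0.705, 0.0]
wrist_force: [-1.9, 3.0, 4.3]
width: 0.0279
grip_force: 20.0
```

Run:
```python
from h import *
for i in range(3): capture("wrist"); o=get_obs(); print(o["wrist_force"],o["eef_pos"])
```

```text
[-1.4837971   2.11192522  4.87429527] [ 0.4882009  -0.38975107  0.13433323]
[-1.2343137   2.04211835  5.3359065 ] [ 0.48823326 -0.38977944  0.13436661]
[-1.13717022  2.18634598  5.79544691] [ 0.48822811 -0.38977846  0.13440343]
```

Emit:
{"fn": "move_arm", "kwargs": {"targets": [{"tx":-0.02,"ty":0.012,"tz":-0.008,"wx":0,"wy":0,"wz":0,"grip":0.2},{"tx":0,"ty":0,"tz":0,"wx":0,"wy":0,"wz":0,"grip":0.2},{"tx":0,"ty":0,"tz":0,"wx":0,"wy":0,"wz":0,"grip":0.2}]}}

```text
time: 13.4
eef_pos: [0.4876, -0.3887, 0.134]
eef_rot: [-0.0, 0.709, -0.705, 0.0]
wrist_force: [0.1, 0.6, 0.7]
width: 0.0275
grip_force: 20.0
```

Emit:
{"fn": "move_arm", "kwargs": {"targets": [{"tx":0,"ty":0,"tz":0,"wx":0,"wy":0,"wz":0,"grip":0.2},{"tx":0,"ty":0,"tz":0,"wx":0,"wy":0,"wz":0,"grip":0.2}], "grip_force": 4}}

```text
time: 13.6
eef_pos: [0.4876, -0.3888, 0.134]
eef_rot: [-0.0, 0.709, -0.705, 0.0]
wrist_force: [0.3, 0.4, 0.1]
width: 0.0278
grip_force: 4.0
```

Forces are nearly zero, so the flask rests on the seat. Open slowly, then rise.

Emit:
{"fn": "move_arm", "kwargs": {"targets": [{"tx":0,"ty":0,"tz":0,"wx":0,"wy":0,"wz":0,"grip":0.36},{"tx":0,"ty":0,"tz":0,"wx":0,"wy":0,"wz":0,"grip":0.45},{"tx":0,"ty":0,"tz":0,"wx":0,"wy":0,"wz":0,"grip":0.6},{"tx":0,"ty":0,"tz":0,"wx":0,"wy":0,"wz":0,"grip":0.8},{"tx":0,"ty":0,"tz":0,"wx":0,"wy":0,"wz":0,"grip":0.8},{"tx":0,"ty":0,"tz":0,"wx":0,"wy":0,"wz":0,"grip":0.8},{"tx":0,"ty":0,"tz":-0.2,"wx":0,"wy":0,"wz":0,"grip":0.8},{"tx":0,"ty":0,"tz":-0.6,"wx":0,"wy":0,"wz":0,"grip":0.8}]}}

```text
time: 14.4
eef_pos: [0.4859, -0.3878, 0.1723]
eef_rot: [0.001, 0.709, -0.705, -0.003]
wrist_force: [0.4, -0.2, 0.2]
width: 0.0701
grip_force: 0.0
```

Emit:
{"fn": "move_arm", "kwargs": {"targets": [{"tx":0,"ty":0,"tz":-0.8,"wx":0,"wy":0,"wz":0,"grip":0.8},{"tx":0,"ty":0,"tz":-0.7,"wx":0,"wy":0,"wz":0,"grip":0.8},{"tx":-0.4,"ty":0,"tz":0,"wx":0,"wy":0,"wz":0,"grip":0},{"tx":-0.8,"ty":0,"tz":0,"wx":0,"wy":0,"wz":0,"grip":0},{"tx":-0.9,"ty":0,"tz":0,"wx":0,"wy":0,"wz":0,"grip":0},{"tx":-0.7,"ty":0,"tz":0,"wx":0,"wy":0,"wz":0,"grip":0},{"tx":-0.2,"ty":0,"tz":0,"wx":0,"wy":0,"wz":0,"grip":0},{"tx":0,"ty":0,"tz":0,"wx":0,"wy":0,"wz":0,"grip":0}]}}

```text
time: 15.2
eef_pos: [0.4871, -0.2376, 0.2504]
eef_rot: [-0.001, 0.71, -0.704, 0.001]
wrist_force: [0.7, 0.1, 0.4]
width: 0.0275
grip_force: 0.0
```

Run:
```python
from h import *
import pickle
o=get_obs(); im=capture("wrist"); cv2.imwrite("pics/w5.png",im[:,:,::-1]); pickle.dump(o,open("w5.pkl","wb"))
print(o["eef_pos"],o["eef_rot"],o["wrist_force"],o["width"])
for l in ["thumbwheel","window","flask"]: print(l,[(np.round(d["extent"],1).tolist(),round(d["confidence"],2)) for d in find_in("wrist",l)[:2]])
```

```text
[ 0.48705386 -0.23756877  0.25041399] [-5.05306261e-04  7.09745924e-01 -7.04457204e-01  7.17851353e-04] [0.7352847  0.09255585 0.43396773] 0.027522752119731972
thumbwheel [([308.3, 193.4, 66.4, 79.2], 0.94)]
window []
flask [([319.2, 56.0, 103.8, 112.0], 0.7)]
```

View pics/w5.png

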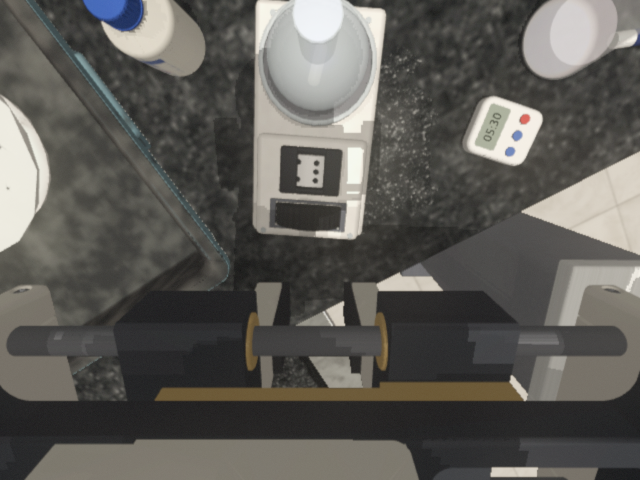

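Run:
```python
from h import *
import pickle
o=pickle.load(open("w5.pkl","rb"))
for n,uv,z in [("wheel",(308.5,215.5),.082),("hood",(311,171),.076)]: print(n,atz("wrist",uv,z,o))
im=cv2.imread("pics/w5.png")[135:245,245:385]; cv2.imwrite("pics/v6.png",cv2.resize(im,None,fx=5.5,fy=5.5,interpolation=2))
```

```text
wheel [ 0.49605951 -0.24326432  0.082     ]
hood [ 0.49379199 -0.28650027  0.076     ]
```

View pics/v6.png

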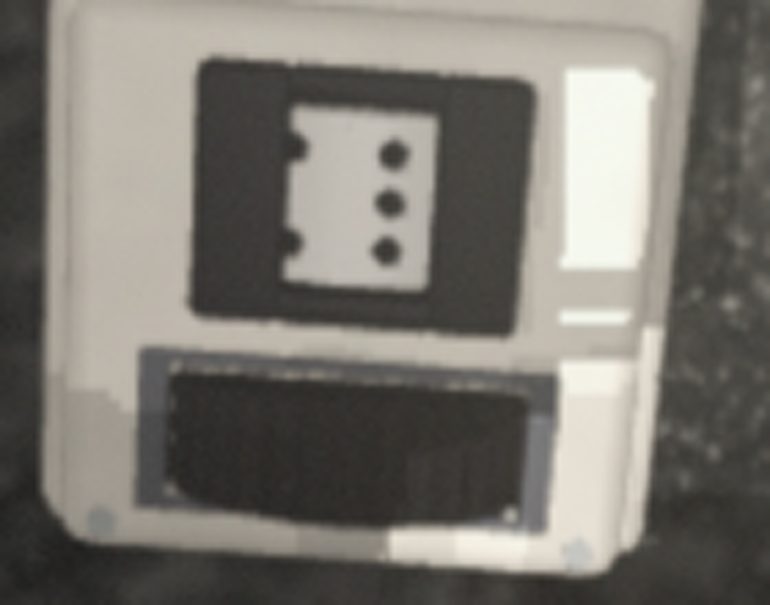

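Emit:
{"fn": "move_arm", "kwargs": {"targets": [{"tx":0.05,"ty":-0.3,"tz":0.3,"wx":0,"wy":0,"wz":0.78,"grip":0},{"tx":0.036,"ty":-0.165,"tz":0.6,"wx":0,"wy":0,"wz":0,"grip":0},{"tx":0,"ty":0,"tz":0.8,"wx":0,"wy":0,"wz":0,"grip":0},{"tx":0,"ty":0,"tz":0.7,"wx":0,"wy":0,"wz":0,"grip":0},{"tx":0,"ty":0,"tz":0.5,"wx":0,"wy":0,"wz":0,"grip":0},{"tx":0,"ty":0,"tz":0.2,"wx":0,"wy":0,"wz":0,"grip":0},{"tx":0,"ty":0,"tz":0,"wx":0,"wy":0,"wz":0,"grip":0},{"tx":0,"ty":0,"tz":0,"wx":0,"wy":0,"wz":0,"grip":0}]}}

```text
time: 16.2
eef_pos: [0.5106, -0.2441, 0.0952]
eef_rot: [0.0, -0.689, 0.724, -0.001]
wrist_force: [-0.2, -0.1, -0.3]
width: 0.0006
grip_force: 0.0
```

Emit:
{"fn": "move_arm", "kwargs": {"targets": [{"tx":0,"ty":0,"tz":0.15,"wx":0,"wy":0,"wz":0,"grip":0},{"tx":0,"ty":0,"tz":0.08,"wx":0,"wy":0,"wz":0,"grip":0},{"tx":0,"ty":0,"tz":0.06,"wx":0,"wy":0,"wz":0,"grip":0},{"tx":0,"ty":0,"tz":0,"wx":0,"wy":0,"wz":0,"grip":0},{"tx":0,"ty":0,"tz":0,"wx":0,"wy":0,"wz":0,"grip":0}]}}

```text
time: 16.7
eef_pos: [0.5103, -0.2434, 0.0802]
eef_rot: [0.0, -0.69, 0.724, -0.0]
wrist_force: [0.3, 0.7, 3.9]
width: 0.0005
grip_force: 1.8
```

Emit:
{"fn": "move_arm", "kwargs": {"targets": [{"tx":0,"ty":0,"tz":0.04,"wx":0,"wy":0,"wz":0,"grip":0},{"tx":0,"ty":0,"tz":0,"wx":0,"wy":0,"wz":0,"grip":0},{"tx":0,"ty":0.1,"tz":0,"wx":0,"wy":0,"wz":0,"grip":0},{"tx":0,"ty":0.15,"tz":0,"wx":0,"wy":0,"wz":0,"grip":0},{"tx":0,"ty":0.15,"tz":0,"wx":0,"wy":0,"wz":0,"grip":0},{"tx":0,"ty":0.1,"tz":0,"wx":0,"wy":0,"wz":0,"grip":0},{"tx":0,"ty":0.1,"tz":0,"wx":0,"wy":0,"wz":0,"grip":0},{"tx":0,"ty":0,"tz":0,"wx":0,"wy":0,"wz":0,"grip":0}]}}

```text
time: 17.5
eef_pos: [0.4804, -0.2419, 0.0785]
eef_rot: [0.001, -0.69, 0.724, -0.001]
wrist_force: [-0.4, 2.2, 6.2]
width: 0.0001
grip_force: 3.2
```

Run:
```python
from h import *
import pickle
o=get_obs(); im=capture("wrist"); cv2.imwrite("pics/w7.png",im[:,:,::-1]); pickle.dump(o,open("w7.pkl","wb"))
print(o["eef_pos"],o["wrist_force"])
# project window centre
m=camera_model("wrist");q=o["eef_rot"];T=np.eye(4);T[:3,:3]=R.from_quat([q[1],q[2],q[3],q[0]]).as_matrix();T[:3,3]=o["eef_pos"]
p=np.linalg.inv(T@np.array(m["hand_eye"]))@np.array([.4938,-.2865,.076,1]);u=m["cx"]+m["fx"]*p[0]/-p[2];v=m["cy"]-m["fy"]*p[1]/-p[2];print(u,v)
u,v=int(u),int(v);c=im[max(v-70,0):v+80,u-90:u+90,::-1];cv2.imwrite("pics/v7.png",cv2.resize(c,None,fx=4,fy=4,interpolation=2))
```

```text
[ 0.48039367 -0.24191697  0.0784879 ] [-0.41956845  2.15599607  6.151392  ]
286.3540704867883 214.517784044089
```

View pics/v7.png

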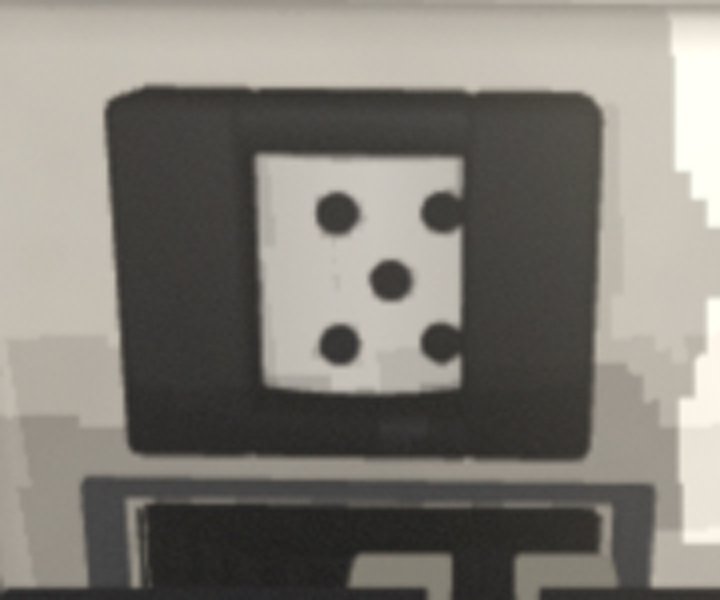

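Emit:
{"fn": "move_arm", "kwargs": {"targets": [{"tx":0,"ty":0,"tz":-0.2,"wx":0,"wy":0,"wz":0,"grip":0},{"tx":0,"ty":0,"tz":-0.2,"wx":0,"wy":0,"wz":0,"grip":0},{"tx":0,"ty":-0.35,"tz":0,"wx":0,"wy":0,"wz":0,"grip":0},{"tx":0,"ty":-0.35,"tz":0,"wx":0,"wy":0,"wz":0,"grip":0},{"tx":0,"ty":0,"tz":0,"wx":0,"wy":0,"wz":0,"grip":0},{"tx":0,"ty":0,"tz":0.2,"wx":0,"wy":0,"wz":0,"grip":0},{"tx":0,"ty":0,"tz":0.15,"wx":0,"wy":0,"wz":0,"grip":0},{"tx":0,"ty":0,"tz":0,"wx":0,"wy":0,"wz":0,"grip":0}]}}

```text
time: 18.35
eef_pos: [0.5143, -0.2434, 0.0793]
eef_rot: [-0.0, -0.689, 0.724, 0.0]
wrist_force: [-0.6, 2.1, 5.4]
width: 0.0004
grip_force: 2.3
```

Emit:
{"fn": "move_arm", "kwargs": {"targets": [{"tx":0,"ty":0,"tz":0.05,"wx":0,"wy":0,"wz":0,"grip":0},{"tx":0,"ty":0,"tz":0,"wx":0,"wy":0,"wz":0,"grip":0}]}}

```text
time: 18.55
eef_pos: [0.5148, -0.2435, 0.078]
eef_rot: [0.0, -0.689, 0.724, -0.0]
wrist_force: [-1.2, 2.2, 6.3]
width: 0.0007
grip_force: 3.3
```

Emit:
{"fn": "move_arm", "kwargs": {"targets": [{"tx":0,"ty":0.1,"tz":0,"wx":0,"wy":0,"wz":0,"grip":0},{"tx":0,"ty":0.15,"tz":0,"wx":0,"wy":0,"wz":0,"grip":0},{"tx":0,"ty":0.15,"tz":0,"wx":0,"wy":0,"wz":0,"grip":0},{"tx":0,"ty":0.15,"tz":0,"wx":0,"wy":0,"wz":0,"grip":0},{"tx":0,"ty":0.1,"tz":0,"wx":0,"wy":0,"wz":0,"grip":0},{"tx":0,"ty":0.05,"tz":0,"wx":0,"wy":0,"wz":0,"grip":0},{"tx":0,"ty":0,"tz":0,"wx":0,"wy":0,"wz":0,"grip":0},{"tx":0,"ty":0,"tz":0,"wx":0,"wy":0,"wz":0,"grip":0}]}}

```text
time: 19.35
eef_pos: [0.4802, -0.242, 0.0786]
eef_rot: [0.0, -0.69, 0.724, -0.001]
wrist_force: [-0.2, 0.8, 7.2]
width: 0.0007
grip_force: 3.1
```

```bash
cat > win.py <<'E'
from h import *
def look(name):
    o=get_obs(); im=capture("wrist"); cv2.imwrite(f"pics/{name}.png",im[:,:,::-1])
    m=camera_model("wrist");q=o["eef_rot"];T=np.eye(4);T[:3,:3]=R.from_quat([q[1],q[2],q[3],q[0]]).as_matrix();T[:3,3]=o["eef_pos"]
    p=np.linalg.inv(T@np.array(m["hand_eye"]))@np.array([.4938,-.2865,.076,1]);u=int(m["cx"]+m["fx"]*p[0]/-p[2]);v=int(m["cy"]-m["fy"]*p[1]/-p[2])
    c=cv2.resize(im[max(v-70,0):v+80,u-90:u+90,::-1],None,fx=4,fy=4,interpolation=2);cv2.imwrite(f"pics/{name}c.png",c)
    print(o["time"],o["eef_pos"],o["wrist_force"])
    g=cv2.cvtColor(c,6)[90:450,110:610]
    # window: bright blob within black hood; fill it and find dark dots inside
    n,l,s,ce=cv2.connectedComponentsWithStats((g>130).astype(np.uint8))
    for i in range(1,n):
        x,y,w,h,a=s[i]
        if a>8000 and 120<w<280 and x>0 and x+w<500 and y>0:
            print("window x",x+110,x+110+w,"centre",x+110+w/2,"w",w)
            sub=(g[y:y+h,x:x+w]<110).astype(np.uint8)
            k,_,ss,cc=cv2.connectedComponentsWithStats(sub)
            for j in range(1,k):
                if 300<ss[j,4]<4000: print(" dot",np.round(cc[j]+[x+110,y+90],1),ss[j].tolist())
E
python3 -c "
from win import *
look('w8')"
```

```text
19.35 [ 0.48021376 -0.24198024  0.07856998] [-0.15668741  0.81843141  7.1825965 ]
window x 255 460 centre 357.5 w 205
 dot [297.9 211.8] [23, 37, 41, 41, 1291]
 dot [403.2 213.9] [128, 38, 42, 42, 1326]
 dot [263.8 344.8] [0, 71, 83, 167, 961]
 dot [301.9 343.2] [27, 169, 41, 39, 1242]
 dot [403.9 345.5] [129, 170, 41, 41, 1279]
```

View pics/w8c.png

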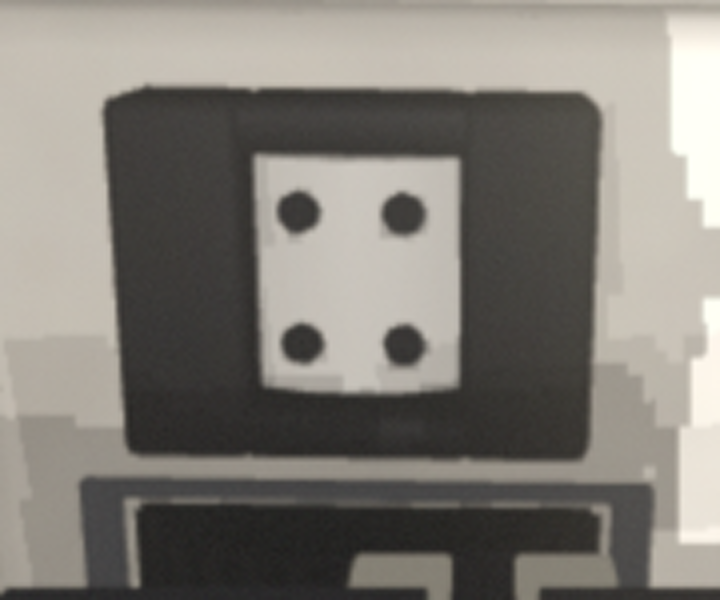

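Emit:
{"fn": "move_arm", "kwargs": {"targets": [{"tx":0,"ty":0.02,"tz":0,"wx":0,"wy":0,"wz":0,"grip":0},{"tx":0,"ty":0,"tz":0,"wx":0,"wy":0,"wz":0,"grip":0},{"tx":0,"ty":0,"tz":-0.1,"wx":0,"wy":0,"wz":0,"grip":0},{"tx":0,"ty":-0.1,"tz":-0.3,"wx":0,"wy":0,"wz":0,"grip":0},{"tx":0,"ty":-0.2,"tz":0,"wx":0,"wy":0,"wz":0,"grip":0},{"tx":0,"ty":0,"tz":0,"wx":0,"wy":0,"wz":0,"grip":0},{"tx":0,"ty":0,"tz":0,"wx":0,"wy":0,"wz":0,"grip":0}]}}

```text
time: 20.1
eef_pos: [0.4933, -0.2424, 0.0969]
eef_rot: [-0.0, -0.689, 0.724, 0.001]
wrist_force: [-0.4, -0.5, 0.0]
width: 0.0001
grip_force: 0.0
```

```bash
python3 -c "
from win import *
look('w9')"
```

```text
20.1 [ 0.49330553 -0.24242139  0.09687657] [-0.39290202 -0.49929718  0.03018443]
window x 265 454 centre 359.5 w 189
 dot [310.5 223.4] [27, 35, 37, 37, 1063]
 dot [407.1 224.3] [124, 37, 37, 36, 1044]
 dot [449.1 349.6] [147, 83, 42, 138, 450]
 dot [310.8 344.9] [27, 158, 38, 36, 1038]
 dot [404.8 346.2] [122, 159, 37, 36, 1028]
```

View pics/w9c.png

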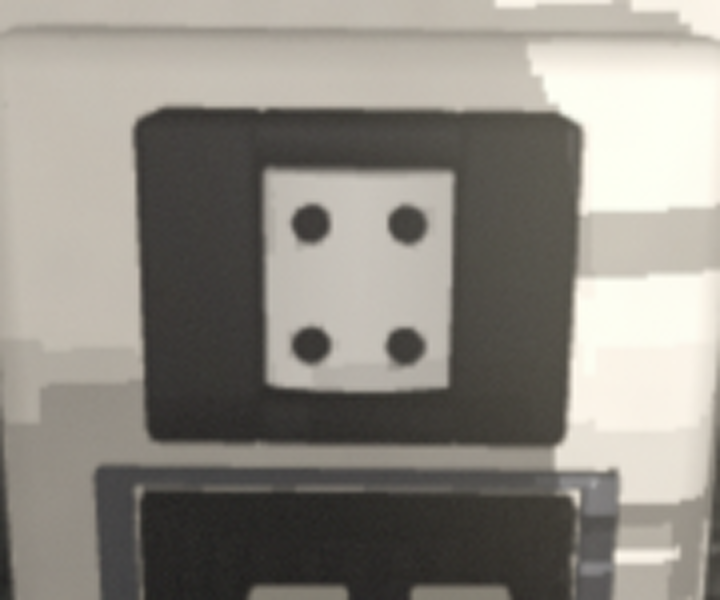

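Emit:
{"fn": "move_arm", "kwargs": {"targets": [{"tx":0,"ty":0,"tz":-0.5,"wx":0,"wy":0,"wz":0,"grip":0},{"tx":0,"ty":0,"tz":-0.8,"wx":0,"wy":0,"wz":0,"grip":0},{"tx":0,"ty":0,"tz":-0.8,"wx":0,"wy":0,"wz":0,"grip":0},{"tx":0,"ty":0,"tz":-0.5,"wx":0,"wy":0,"wz":0,"grip":0},{"tx":0,"ty":0,"tz":0,"wx":0,"wy":0,"wz":0,"grip":0},{"tx":0,"ty":0,"tz":0,"wx":0,"wy":0,"wz":0,"grip":0}]}}

```text
time: 20.75
eef_pos: [0.4935, -0.2424, 0.2274]
eef_rot: [0.0, -0.689, 0.724, 0.0]
wrist_force: [-0.5, 0.3, -0.1]
width: 0.0007
grip_force: 0.0
```

Run:
```python
from h import *
capture("scene")
print(find_in("scene","flask")[:1])
print("expected bulb/mouth px",proj("scene",[.4875,-.389,.078]),proj("scene",[.4875,-.389,.184]))
print(finish_job())
```

```text
[{'extent': [394.4, 261.4, 38.9, 54.8], 'confidence': 0.75}]
expected bulb/mouth px [394.96195877 269.94047918] [398.50126259 232.00410619]
the job is handed in; nothing more can be done
None
```

The job is handed in at about 21 s: the flask stands upright in the nest, released, and the four dots are centred in the window to within about 0.1 mm; the white bottle and timer were not touched.

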